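Hold the sprung chute gate half open

ROBOT

A 7-joint arm with a two-finger parallel gripper is mounted at the origin on the work surface. World frame = base frame: x ahead of the robot, y to its left, z up, the work surface at z = 0. Lengths are in m, angles in rad, forces in N, time in s.
With the tool pointing down it reaches from about 0.4 to 0.925 m from the base axis. Payload 5.6 kg.
Tool frame: the origin (TCP) lies at the very end of the fingers, on their centre line; the grasp point (between the pads) lies 19 mm behind it; z points along the fingers, y is the direction in which the jaws open and shut (so a half turn about z gives the same grasp; the last joint's range is limited). The gripper opens to 85 mm and grips with 20 to 120 N. Pads are 22 mm wide; open, the fingers measure 114 mm over their backs; the gripper's body (76 mm by 85 mm) begins 54 mm behind the grasp point. The pads swing forward as they close: fully open they stand 13 mm farther back than shut.
Start: joints at [1.157, 0.468, -0.012, 1.603, 0.006, 1.071, -0.056], TCP at [0.235, -0.606, 0.231] pointing down, gripper open.
Joint ranges: [-2.53, 2.53], [-0.31, 2.02], [-1.57, 1.55], [0.28, 2.44], [-1.29, 4.43], [0.15, 1.84], [-2.92, 2.92]. Speed limits (rad/s): [2.57, 2.57, 3.14, 3.14, 3.14, 3.14, 3.14].

INTERFACE

Orientations are given as a unit quaternion [w, x, y, z].
In Python, from cell import sensors, vision, arm gives the robot as it stands.
- The arm moves only by the tool drive_tool, never from a script. Its argument "commands" is a list of rows, each a list of 4 numbers: the shift along the tool's x, y, z in units of 40 mm (1.0 is 40 mm), then the turn about the tool's z in units of 6 degrees (1.0 is 6 degrees). A call has 1 to 5 rows; each row is the pose to reach, as a shift and turn from the pose commanded when the call began, along the tool's axes at that moment; what a row does not reach only later rows make up. A row lasts 1/10 s, in which the tool goes at most 50 mm and 8.59 degrees, less where a joint would pass 70% of its speed; a pose out of reach is approached as far as the arm can. A call with a gripper value outside its range is refused whole. "jaw" is the finger opening in mm, from 0 to 85.4, set as the call begins (left out, the last holds). The fingers move at their own pace and stop on an object; "squeeze" is the grip in N (left out, the last holds). Time passes only in rows, so rows that repeat a pose let the fingers close. It gives the time, the measured TCP pose, the force and the opening at its end, in the units of the state.
- sensors.observe(): the state, without advancing time (a new reading comes with each control period).
- vision.get_image(name): name is "scene" or "side" or "wrist"; returns the picture (480x640x3 uint8, red, green, blue); there is no depth.
- vision.camera_model(name): a dict with "vertical_fov" (degrees; the focal length in pixels is half the picture's height over the tangent of half this angle, whatever the lens; pixels are square), "cx", "cy" (the principal point, pixels), "dist" ([k1, k2, p1, p2, k3] as OpenCV has them; the pictures are not rectified), "R" (3x3) and "t" (3): a world point X has camera coordinates R X + t; the wrist camera has in their place "tool_from_camera" (4x4, takes a point from camera to tool coordinates, whose origin is the TCP and whose axes are the flange's). Camera axes: x right, y down, z forward; pixel columns grow to the right and rows downward; lengths in m; the calibration is good to about 2 mm. A picture is of the moment at which its call begins: read the wrist's pose just before it. camera_model takes no time and is no camera call.
- arm.finish_job(): hands the job in, once; it reports no verdict.
The state is a dict: "time": time; "joints": joint angles; "joint_vel": joint speeds; "joint_efforts": joint torques, N m; "eef_pos": TCP position; "ee_rot": TCP orientation; "wrist_force": force on the tool from outside, world axes, zero at the start; "ft_torque": the same for the moment, N m; "finger_gap": finger opening in m.
Only numpy, scipy, OpenCV 4.12 (cv2) and the standard library are available. Lean on these libraries where they do the work, as an engineer would, in place of code of your own. Each camera call takes 0.05 s, during which the arm holds its last target. There are 200 camera calls.

TASK

The gate of the parts chute needs its half-open gap measured. Lift the loose dust cover off the gate's finger tab and set it down gently, upright, on the bare table; then slide the tab along its rail against the spring until it stands at the long middle mark, half of its travel, and finish while holding it there with the gripper - do not let go, because the spring would shut it. Leave the parts in the tray where they are.

Things in the scene. Friction and masses are not known exactly. Their poses are not given: they have to be found in the camera images.
- chute: Fixed aluminium parts chute, gate frame and pine tray, one rigid unit. Origin: on the table under the centre of the shut gate; x points down the chute, y along the gate's rail in its opening direction, z up. Trough 66 mm wide, centred on y = 0, from x = -176 (walls up to 155 mm high) to 80 mm. The table is bare for x -80 to 35 mm where y is -250 to -60 mm or 120 to 320 mm.
- half_mark (a point): The long middle one of three dark marks engraved across the rail top: where the tab's centre stands at half travel. The short marks, 30 mm either side, are shut and fully open. Axes as chute; this point is at x 0, y 30, z 120 mm there. The rail is a slotted bar with a flat clear top at z = 120 mm, x -20 to 20 mm, y -47 to 107 mm, on end posts with feet reaching y -57 and 117 mm.
- tray_floor (a point): Centre of the inner floor of the pine catch tray at the chute's foot, 8 mm above the table. The tray is fixed, 210 x 210 mm outside, walls 30 mm high and 8 mm thick; it covers x 51 to 261, y -105 to 105 mm of chute.
- gate (a joint): Travel of the sliding gate in m: 0 shut (as it starts), 0.030 half open, 0.060 fully open; it moves along +y of chute. A spring shuts it: 3 N at 0, rising evenly by 1.5 N per 10 mm to 7.5 N at half and 12 N at full travel. Little friction: it springs shut when let go.
- gate_tab (a point): Centre of the top face of the gate's brass finger tab, an upright block 12 mm along the rail (y), 28 mm across it (x), from 1.5 to 35.5 mm above the rail top (this point is 155.5 mm above the table). It moves with the gate; at the start it is hidden inside the cover. Axes as chute.
- cover: Loose aluminium dust cover, a box open below, 52 (x) x 66 (y) mm, 56 mm high, with a wooden knob on top, 80 mm in all, 0.08 to 0.18 kg. Origin: centre of its lower edge. It sits over the tab, long side along the rail, skirts hanging 8 mm down past the rail's sides: origin 112 mm above the table at the start. Lift it 50 mm straight up to clear the tab. Standing on the table its origin is at 0.
- cover_knob (a point): Centre of the top face of the cover's square wooden knob, 18 x 18 mm, 24 mm tall (from 56 to 80 mm above the cover's origin), sides parallel to the cover's. Axes as cover.
- star_wheel: Brass star wheel, 50 mm across, 16 mm high, lying in the tray. Origin: centre of its underside. Leave alone.
- screw: Steel endless screw (worm), 60 mm long, 18 mm thick, lying in the tray. Origin: centre of its underside. Leave alone.
- hinge_block: Worn oak lid hinge block, 50 x 32 x 25 mm, in the tray. Origin: centre of its underside. Leave alone.
- tin: Round red enamel tin, 55 mm across, 38 mm high, in the tray. Origin: centre of its underside. Leave alone.
Things that resemble listed ones, but are neither listed nor needed, are in the scene too. Of the things like the cover, leave any that is purple; of the rest the larger one is meant.

How it is judged:
On the way, in this order (a step that is already met when the one before it is completed fails the run):
1. the cover is lifted clear above the gate tab in the gripper (height (world z) of cover above 0.15 m and contact force between the fingers and cover above 0.3 N), for 0.1 s.
2. the cover stands upright on the table, released and at rest, with the gate still shut (height (world z) of cover below 0.005 m and angle between cover's own z axis and vertical below 0.1 rad and linear speed of cover below 0.03 m/s and contact force between the fingers and cover below 0.1 N and value of joint gate below 0.005 m), for 0.2 s.
3. the gate is slid to half travel by the fingers (value of joint gate between 0.025 and 0.035 m and contact force between the fingers and gate above 3 N), for 0.2 s.
At the end, for the whole second after the job is handed in: The gripper's fingers hold the gate at 30 mm of travel, give or take 5 mm, still (under 10 mm/s) and with at least 3 N between fingers and gate; the cover stands upright (within 0.1 rad) and at rest on the table top, not touched by the fingers (all of step 3 and height (world z) of cover below 0.005 m and angle between cover's own z axis and vertical below 0.1 rad and linear speed of cover below 0.03 m/s and contact force between the fingers and cover below 0.1 N and velocity of joint gate between -0.01 and 0.01 m/s); the arm keeps its last pose, push and grip.
It fails at once if the cover is dropped or thrown (moves over 0.7 m/s out of the fingers) (linear speed of cover above 0.7 m/s and contact force between the fingers and cover below 0.1 N).
It fails at once if a part in the tray is moved by more than 20 mm (distance of any of star_wheel, screw, hinge_block, tin from where it was at the start of the episode above 0.02 m).
It also fails if it takes over 50 s, if anything falls off the work surface, if the arm or the gripper's body presses on something with over 40 N, if the wrist force passes 120 N, or if a joint passes its speed limit or range.

## Working session

There is one attempt and no reset: what is moved stays moved. The work goes in short steps, Python scripts to look and compute and a tool call to move; the robot and the scene stay as the last step left them, time stands still between calls to the robot, and variables do not carry over. Pictures are saved under pics/ and viewed, on a budget of 10 in all, crops included, one or two more only if the job needs it, and the job is handed in when it is done.

Besides the shell and the picture viewer there is one more tool, called after ">>>" as name([rows], argument=value, ...), one row to a line, values as JSON. drive_tool: Moves the arm, as the interface text tells. Its arguments: {"type":"object","properties":{"commands":{"type":"array","items":{"type":"array","items":{"type":"number"}}},"jaw":{"type":"number"},"squeeze":{"type":"number"}},"required":["commands"]}

```bash
mkdir -p pics
python3 - <<'E'
from cell import sensors, vision, arm
import cv2
s=sensors.observe();print({k:s[k] for k in('time','eef_pos','ee_rot','wrist_force','finger_gap')})
for n in('scene','side'):
    cv2.imwrite(f'pics/{n}0.png',vision.get_image(n)[:,:,::-1]);print(n,vision.camera_model(n))
print(vision.camera_model('wrist'))
E
```

```text
{'time': 0.0, 'eef_pos': array([ 0.23522814, -0.60529084,  0.23027508]), 'ee_rot': array([-9.26807896e-04,  9.82870931e-01,  1.84292754e-01, -2.34354856e-04]), 'wrist_force': array([-0.11505729, -0.16809316,  0.17540064]), 'finger_gap': 0.08535528127070127}
scene {'vertical_fov': 46.08020169554812, 'cx': 319.8277945214852, 'cy': 241.5133397361743, 'dist': array([0.0070318, 0.       , 0.       , 0.       , 0.       ]), 'R': array([[-0.57456461,  0.81827888,  0.017181  ],
       [ 0.55844013,  0.4072893 , -0.72267562],
       [-0.59834783, -0.40562928, -0.69097378]]), 't': array([ 0.34438709, -0.23189247,  1.24666082])}
side {'vertical_fov': 51.14562852333118, 'cx': 325.12869623812384, 'cy': 234.93579845428374, 'dist': array([0.01987863, 0.        , 0.        , 0.        , 0.        ]), 'R': array([[ 0.9899944 , -0.14077052,  0.00973374],
       [-0.08630046, -0.65861172, -0.74751778],
       [ 0.11163922,  0.73919839, -0.66417048]]), 't': array([-0.59948005,  0.14136001,  0.86582324])}
{'vertical_fov': 65.51621023351657, 'cx': 317.3510883415225, 'cy': 241.28859209823423, 'dist': array([-0.06667228,  0.        ,  0.        ,  0.        ,  0.        ]), 'tool_from_camera': array([[ 2.39678959e-04, -9.58281509e-01, -2.85825982e-01,
         7.27846013e-02],
       [ 9.99999930e-01,  3.11536265e-04, -2.05931241e-04,
        -4.74624285e-05],
       [ 2.86385259e-04, -2.85825913e-01,  9.58281517e-01,
        -1.42669003e-01],
       [ 0.00000000e+00,  0.00000000e+00,  0.00000000e+00,
         1.00000000e+00]])}
```

View pics/scene0.png

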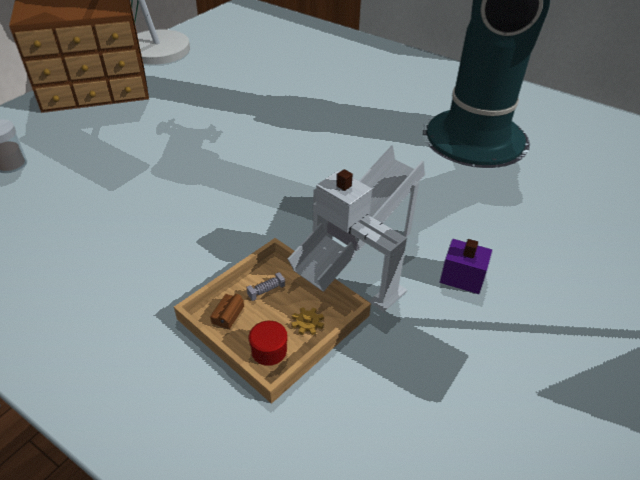

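View pics/side0.png

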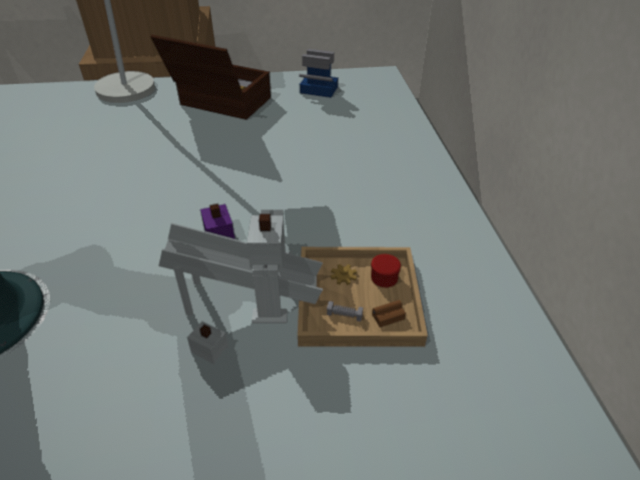

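Scene view: the aluminium box sits on the rail with its knob top near (345,173). The purple box is at (467,265), and the tray is at (272,320). Side view: the purple box is at (217,222), the covered gate has its knob near (265,220), and a small aluminium box stands on the table at (207,340). The one on the gate, the larger non-purple box, fits. I'll confirm it in an enlarged crop.

Run:
```python
import cv2,numpy as np
a=cv2.imread('pics/scene0.png')[140:310,270:430];b=cv2.imread('pics/side0.png')[190:370,150:340]
a=cv2.resize(a,None,fx=3,fy=3,interpolation=cv2.INTER_CUBIC);b=cv2.resize(b,(int(190*1.68),int(180*1.68)),interpolation=cv2.INTER_CUBIC)
c=np.zeros((510,480+319,3),np.uint8);c[:,:480]=a;c[:302,480:]=b[:302,:319]
cv2.imwrite('pics/crop1.png',c)
b=cv2.imread('pics/side0.png')[195:335,225:345];b=cv2.resize(b,None,fx=4.2,fy=4.2,interpolation=cv2.INTER_CUBIC)
cv2.imwrite('pics/crop2.png',b)
```

```text
(no output)
```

View pics/crop1.png

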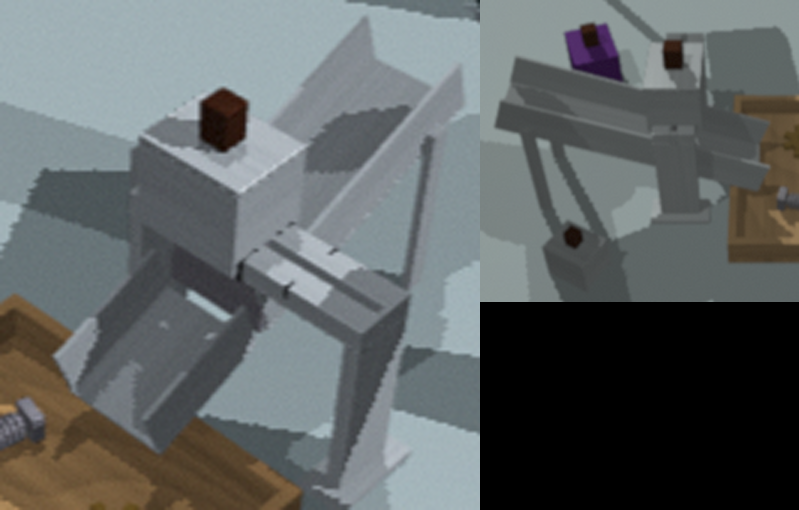

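View pics/crop2.png

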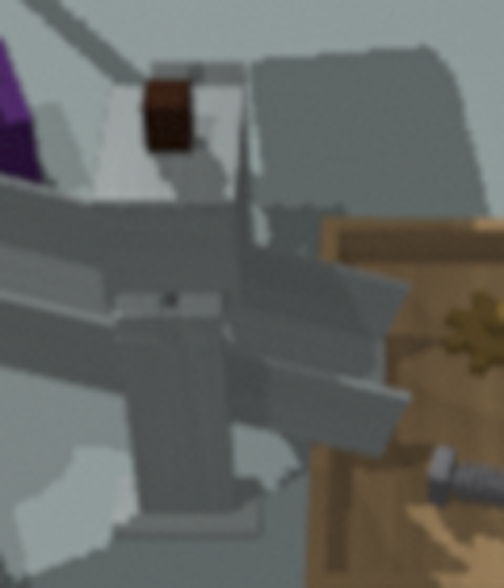

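The crop confirms it: the large aluminium cover is on the gate, its knob top near scene (344.7,172.7). The small aluminium one on the table and the purple one are decoys. Next I'll fit the chute pose from corners in both views.

```bash
cat > h.py <<'E'
import cv2,numpy as np
from scipy.optimize import least_squares
from cell import vision
def proj(n,P):
    m=vision.camera_model(n);f=240/np.tan(np.radians(m['vertical_fov']/2))
    K=np.array([[f,0,m['cx']],[0,f,m['cy']],[0,0,1]])
    return cv2.projectPoints(np.float64(P),cv2.Rodrigues(m['R'])[0],m['t'],K,m['dist'])[0][:,0]
def world(p,P):
    c,s=np.cos(p[2]),np.sin(p[2]);P=np.float64(P)
    return np.c_[p[0]+c*P[:,0]-s*P[:,1],p[1]+s*P[:,0]+c*P[:,1],P[:,2]]
E
python3 - <<'E'
from h import *
S=[((51,-105,30),(278,240)),((51,105,30),(369,305)),((261,105,30),(272,390)),((261,-105,30),(176,310)),
((26,-33,168),(316.7,185.7)),((26,33,168),(349,204.3)),((-26,33,168),(371.7,189.3)),((0,0,192),(344.7,172.7)),((-20,107,120),(406.7,237.3)),((20,107,120),(390,251.7))]
D=[((51,105,30),(300,249)),((261,105,30),(416,248)),((261,-105,30),(425,337)),((51,-105,30),(300,337)),
((26,-33,168),(281.7,243.3)),((-26,-33,168),(247.6,243.3)),((26,33,168),(283.1,215.5)),((-26,33,168),(251.9,215.5))]
def r(p):
    return np.concatenate([proj(n,world(p,np.array([a for a,_ in L])/1e3))-np.array([b for _,b in L]) for n,L in(('scene',S),('side',D))])
s=least_squares(lambda p:r(p).ravel(),[.6,-.1,0],loss='soft_l1')
print(s.x);print(r(s.x).round(1).tolist())
np.save('p.npy',s.x)
print(world(s.x,[[0,0,.192],[0,.03,.12],[-.02,.2,0],[-.02,-.15,0]]))
# decoy (small, side) and tool vs
from scipy.spatial.transform import Rotation as R
from cell import sensors
q=sensors.observe()['ee_rot'];print(R.from_quat(np.r_[q[1:],q[0]]).as_matrix().round(3))
E
```

```text
[ 0.50549093 -0.02617188 -0.12696856]
[[-4.7, -2.1], [1.1, -1.8], [-1.7, 2.9], [-3.8, -1.9], [-1.2, -0.8], [0.3, 0.3], [0.3, -1.1], [-0.3, 0.8], [-0.6, -0.0], [-0.4, -0.5], [1.4, -2.2], [-5.5, -1.5], [4.1, -1.6], [-1.4, -1.0], [-0.6, -1.0], [-0.6, -0.9], [0.1, -0.6], [-0.7, -0.5]]
[[ 0.50549093 -0.02617188  0.192     ]
 [ 0.50928976  0.00358663  0.12      ]
 [ 0.51097746  0.17475074  0.        ]
 [ 0.46665777 -0.17243187  0.        ]]
[[ 0.932  0.362 -0.001]
 [ 0.362 -0.932  0.001]
 [-0.    -0.002 -1.   ]]
```

>>> drive_tool([
  [0.5,-0.5,-0.75,0],
  [1.3,-1.3,-0.75,0],
  [2.1,-2.1,-0.75,0],
  [2.9,-2.9,-0.75,0],
  [3.8,-3.7,-0.75,0],
], jaw=85)

```text
time: 0.6
eef_pos: [0.3234, -0.4112, 0.261]
ee_rot: [-0.0, 0.983, 0.184, -0.0]
wrist_force: [1.4, -0.1, 0.8]
finger_gap: 0.085
```

>>> drive_tool([
  [0.8,-0.7,0,0],
  [1.6,-1.5,0,0],
  [2.4,-2.3,0,0],
  [3.2,-3.0,0,0],
  [4.0,-3.8,0,0],
])

```text
time: 1.1
eef_pos: [0.418, -0.2118, 0.2612]
ee_rot: [0.0, 0.983, 0.184, -0.0]
wrist_force: [0.9, -0.7, 0.9]
finger_gap: 0.085
```

>>> drive_tool([
  [0.8,-0.7,0,0.95],
  [1.6,-1.5,0,1.9],
  [2.4,-2.3,0,2.85],
  [3.2,-3.0,0,3.8],
  [3.7,-3.5,0,4.75],
])

```text
time: 1.6
eef_pos: [0.5056, -0.0258, 0.2612]
ee_rot: [-0.0, 0.998, -0.064, 0.0]
wrist_force: [0.5, -0.3, -0.3]
finger_gap: 0.085
```

```bash
cat >> h.py <<'E'
from scipy.spatial.transform import Rotation as R
from cell import sensors
def pose():
    s=sensors.observe();q=s['ee_rot'];return s['eef_pos'],R.from_quat(np.r_[q[1:],q[0]]).as_matrix(),s
def unit(target,yaw):
    """shift in tool axes and turn, in command units, from the measured pose"""
    p,M,s=pose();d=M.T@(np.float64(target)-p)/.04
    a=np.arctan2(M[1,0],M[0,0]);return d.round(2),np.round(np.degrees(a-yaw)/6,2)
E
python3 - <<'E'
from h import *
p=np.load('p.npy')
for n,u in(('side',(217,238)),('scene',(467,285)),('side',(207,350))):
    f=least_squares(lambda q:(proj(n,[[q[0],q[1],0]])-np.array([u])).ravel(),[.5,0]);w=f.x
    c,s=np.cos(p[2]),np.sin(p[2]);d=w-p[:2];print(n,w,'chute',[c*d[0]+s*d[1],-s*d[0]+c*d[1]])
print(sensors.observe()['eef_pos'],unit([*p[:2],.23],p[2]))
vision.get_image('side')
pp,M,s=pose();im=vision.get_image('wrist');np.save('wp.npy',np.c_[M,pp]);cv2.imwrite('pics/w1.png',im[:,:,::-1])
m=vision.camera_model('wrist');T=m['tool_from_camera'];f=240/np.tan(np.radians(m['vertical_fov']/2))
K=np.array([[f,0,m['cx']],[0,f,m['cy']],[0,0,1]])
def pw(P):
    X=(np.float64(P)-pp)@M;Xc=(X-T[:3,3])@T[:3,:3]
    return cv2.projectPoints(Xc,np.zeros(3),np.zeros(3),K,m['dist'])[0][:,0].round(1)
L=[[9,9,192],[9,-9,192],[-9,9,192],[-9,-9,192],[26,33,168],[26,-33,168],[-26,33,168],[-26,-33,168]]
print(pw(world(p,np.array(L)/1e3)).tolist())
E
```

```text
side [0.40449533 0.1521453 ] chute [np.float64(-0.12276251182919114), np.float64(0.16409294405304764)]
scene [0.41974114 0.1691291 ] chute [np.float64(-0.10979004105725931), np.float64(0.18287056655353462)]
side [ 0.39361    -0.12186818] chute [np.float64(-0.09886251818928277), np.float64(-0.10909319910359232)]
[ 0.50559623 -0.02584743  0.2611506 ] (array([-0.  ,  0.01,  0.78]), np.float64(-0.01))
[[310.7, 243.4], [341.0, 243.4], [310.8, 271.7], [340.4, 271.8], [274.1, 207.2], [376.6, 207.4], [276.6, 282.1], [373.2, 282.3]]
```

View pics/w1.png

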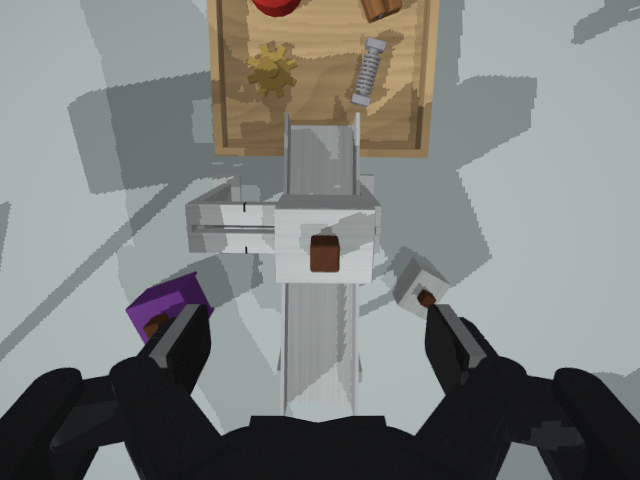

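Wrist view: the knob top spans about (310–340, 246–271) and the cover (275–374, 208–282), within 1 px of my prediction. The purple box is at (168,305) and the small decoy at (422,285). Going down to grip.

>>> drive_tool([
  [0,0,0.5,0],
  [0,0,1.0,0],
  [0,0,1.5,0],
  [0,0,1.9,0],
  [0,0,2.2,0],
], jaw=50)

```text
time: 2.2
eef_pos: [0.5039, -0.0301, 0.1719]
ee_rot: [0.0, 0.998, -0.063, -0.001]
wrist_force: [-0.1, -1.1, 0.1]
finger_gap: 0.05
```

>>> drive_tool([
  [0,0,0,0],
  [0,0,0,0],
  [0,0,0,0],
  [0,0,0,0],
  [0,0,0,0],
], jaw=5, squeeze=30)

```text
time: 2.7
eef_pos: [0.5051, -0.0292, 0.1737]
ee_rot: [0.0, 0.998, -0.063, 0.0]
wrist_force: [-0.8, -0.7, -0.4]
finger_gap: 0.0172
```

>>> drive_tool([
  [0,0,0,0],
  [0,0,0,0],
  [0,0,0,0],
])

```text
time: 3.0
eef_pos: [0.5049, -0.0291, 0.1733]
ee_rot: [0.0, 0.998, -0.063, 0.0]
wrist_force: [-0.1, -0.1, -1.2]
finger_gap: 0.017
```

>>> drive_tool([
  [0,0,-0.1,0],
  [0,0,-0.25,0],
  [0,0,-0.45,0],
  [0,0,-0.65,0],
  [0,0,-0.85,0],
])

```text
time: 3.5
eef_pos: [0.505, -0.0291, 0.2083]
ee_rot: [0.0, 0.998, -0.063, 0.0]
wrist_force: [0.6, -1.0, -1.5]
finger_gap: 0.017
```

>>> drive_tool([
  [0,0,-0.3,0],
  [0,0,-0.6,0],
  [0,0,-0.9,0],
  [0,0,-1.0,0],
  [0,0,-1.0,0],
])

```text
time: 4.0
eef_pos: [0.5053, -0.0291, 0.2482]
ee_rot: [0.0, 0.998, -0.063, 0.001]
wrist_force: [-0.8, -0.0, -1.4]
finger_gap: 0.0173
```

Run:
```python
from h import *
im=vision.get_image('scene')[80:290,250:530,::-1];b=vision.get_image('side')[150:360,160:440,::-1]
cv2.imwrite('pics/l1.png',np.hstack([cv2.resize(x,(400,300)) for x in(im,b)]))
p=np.load('p.npy');print(unit(world(p,[[0,.215,.243]])[0],p[2]),sensors.observe()['wrist_force'],sensors.observe()['eef_pos'])
```

```text
(array([ 0.02, -5.45,  0.1 ]), np.float64(0.0)) [-0.00830732 -0.8972922  -0.45742404] [ 0.50456506 -0.02912294  0.24700788]
```

View pics/l1.png

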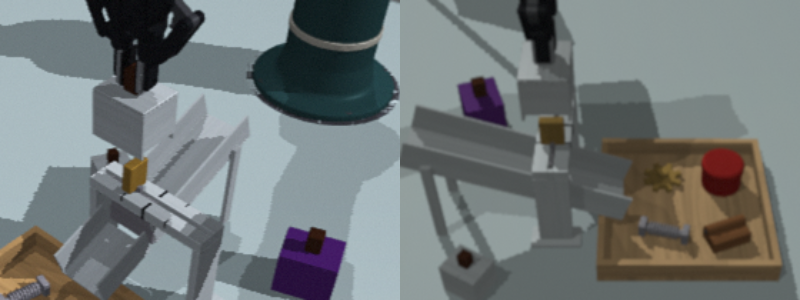

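The cover hangs level in the fingers at left (135,110). The brass tab is bare at left (135,172), and the tray parts haven't moved. Carrying it to +y.

>>> drive_tool([
  [0,-0.3,0,0],
  [0,-0.9,0,0],
  [0,-1.6,0,0],
  [0,-2.3,0,0],
  [0,-3.0,0,0],
])

```text
time: 4.6
eef_pos: [0.5196, 0.092, 0.2467]
ee_rot: [-0.0, 0.998, -0.063, -0.001]
wrist_force: [0.3, 0.4, -1.6]
finger_gap: 0.0174
```

>>> drive_tool([
  [0,-0.7,0,0],
  [0,-1.4,0,0],
  [0,-2.0,0,0],
  [0,-2.3,0,0],
  [0,-2.45,0,0],
])

```text
time: 5.1
eef_pos: [0.5319, 0.1888, 0.2467]
ee_rot: [-0.0, 0.998, -0.062, -0.001]
wrist_force: [-0.4, -0.5, -0.6]
finger_gap: 0.017
```

>>> drive_tool([
  [0,0,0.5,0],
  [0,0,1.2,0],
  [0,0,1.9,0],
  [0,0,2.6,0],
  [0,0,3.2,0],
])

```text
time: 5.6
eef_pos: [0.5321, 0.1856, 0.1177]
ee_rot: [0.001, 0.998, -0.064, -0.001]
wrist_force: [0.3, 0.2, -1.9]
finger_gap: 0.0174
```

>>> drive_tool([
  [0,0,0.4,0],
  [0,0,0.7,0],
  [0,0,0.9,0],
  [0,0,1.0,0],
  [0,0,1.0,0],
])

```text
time: 6.1
eef_pos: [0.5324, 0.187, 0.0792]
ee_rot: [0.0, 0.998, -0.063, -0.0]
wrist_force: [-0.0, -0.7, -1.0]
finger_gap: 0.0173
```

>>> drive_tool([
  [0,0,0.1,0],
  [0,0,0.2,0],
  [0,0,0.3,0],
  [0,0,0.36,0],
  [0,0,0.36,0],
])

```text
time: 6.6
eef_pos: [0.5321, 0.1871, 0.0644]
ee_rot: [0.0, 0.998, -0.063, -0.0]
wrist_force: [-0.7, 1.1, -0.6]
finger_gap: 0.017
```

>>> drive_tool([
  [0,0,0.03,0],
  [0,0,0.06,0],
  [0,0,0.06,0],
])

```text
time: 6.9
eef_pos: [0.5323, 0.1871, 0.0624]
ee_rot: [0.0, 0.998, -0.063, -0.0]
wrist_force: [-0.6, 0.7, -1.2]
finger_gap: 0.0171
```

>>> drive_tool([
  [0,0,0.02,0],
  [0,0,0.04,0],
  [0,0,0.04,0],
])

```text
time: 7.2
eef_pos: [0.5325, 0.1873, 0.061]
ee_rot: [-0.0, 0.998, -0.063, 0.0]
wrist_force: [-0.1, -0.6, 0.5]
finger_gap: 0.0166
```

>>> drive_tool([
  [0,0,0.02,0],
  [0,0,0.04,0],
  [0,0,0.04,0],
])

```text
time: 7.5
eef_pos: [0.5327, 0.1881, 0.0604]
ee_rot: [-0.0, 0.998, -0.063, 0.001]
wrist_force: [-2.2, 0.9, 7.5]
finger_gap: 0.0172
```

The cover is on the table (7.5 N up). Releasing.

>>> drive_tool([
  [0,0,-0.02,0],
  [0,0,-0.02,0],
  [0,0,-0.02,0],
  [0,0,-0.02,0],
  [0,0,-0.02,0],
], jaw=45)

```text
time: 8.0
eef_pos: [0.5323, 0.1871, 0.0599]
ee_rot: [0.0, 0.998, -0.063, -0.0]
wrist_force: [0.2, -0.2, 0.2]
finger_gap: 0.0447
```

>>> drive_tool([
  [0,0,-0.3,0],
  [0,0,-0.9,0],
  [0,0,-1.7,0],
  [0,0,-2.5,0],
  [0,0,-3.3,0],
])

```text
time: 8.5
eef_pos: [0.5322, 0.1873, 0.1942]
ee_rot: [-0.0, 0.998, -0.063, 0.0]
wrist_force: [0.8, 0.2, 0.1]
finger_gap: 0.0449
```

Run:
```python
from h import *
im=vision.get_image('scene')[80:290,250:530,::-1];b=vision.get_image('side')[150:360,160:440,::-1]
cv2.imwrite('pics/r1.png',np.hstack([cv2.resize(x,(400,300)) for x in(im,b)]))
p=np.load('p.npy');print(unit(world(p,[[0,0,.21]])[0],p[2]),sensors.observe()['eef_pos'],sensors.observe()['wrist_force'])
```

```text
(array([-0.05,  5.42, -0.33]), np.float64(0.0)) [0.53504799 0.188575   0.19762205] [-0.35078246  0.24740391 -0.44337717]
```

View pics/r1.png

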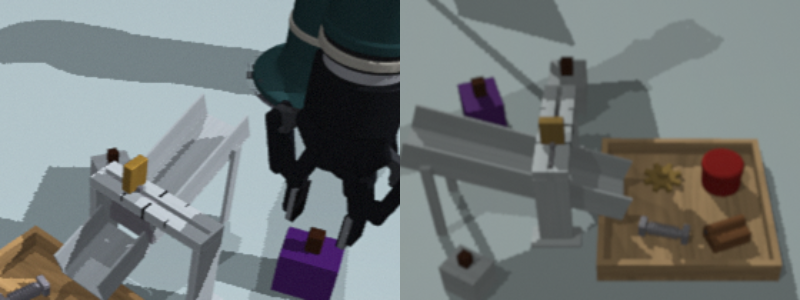

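The cover stands released on the table beyond the rail (knob at right-hand (567,66)), and the gate is still shut. Moving over the tab.

>>> drive_tool([
  [0,0.4,-0.33,0],
  [0,1.0,-0.33,0],
  [0,1.8,-0.33,0],
  [0,2.6,-0.33,0],
  [0,3.4,-0.33,0],
])

```text
time: 9.1
eef_pos: [0.5147, 0.0511, 0.2054]
ee_rot: [0.0, 0.998, -0.063, 0.0]
wrist_force: [0.8, -1.6, -0.1]
finger_gap: 0.0449
```

>>> drive_tool([
  [0,0.8,0,0],
  [0,1.4,0,0],
  [0,1.9,0,0],
  [0,2.02,0,0],
  [0,2.02,0,0],
])

```text
time: 9.6
eef_pos: [0.5049, -0.0282, 0.2053]
ee_rot: [-0.0, 0.998, -0.064, -0.0]
wrist_force: [0.9, 0.7, -0.3]
finger_gap: 0.0449
```

Run:
```python
from h import *
p=np.load('p.npy')
pp,M,s=pose();im=vision.get_image('wrist');cv2.imwrite('pics/w2.png',im[:,:,::-1])
print(pp,unit(world(p,[[0,0,.127]])[0],p[2]))
m=vision.camera_model('wrist');T=m['tool_from_camera'];f=240/np.tan(np.radians(m['vertical_fov']/2))
K=np.array([[f,0,m['cx']],[0,f,m['cy']],[0,0,1]])
X=(world(p,np.array([[14,6,155.5],[14,-6,155.5],[-14,6,155.5],[-14,-6,155.5],[20,30,120],[-20,30,120],[0,215,80]])/1e3)-pp)@M;Xc=(X-T[:3,3])@T[:3,:3]
print(cv2.projectPoints(Xc,np.zeros(3),np.zeros(3),K,m['dist'])[0][:,0].round(1).tolist())
```

```text
[ 0.50485251 -0.02817671  0.20534914] (array([ 0.01, -0.02,  1.96]), np.float64(0.01))
[[302.4, 243.0], [324.7, 242.9], [303.1, 290.7], [324.4, 290.7], [266.3, 217.4], [268.7, 276.8], [37.9, 232.0]]
```

View pics/w2.png

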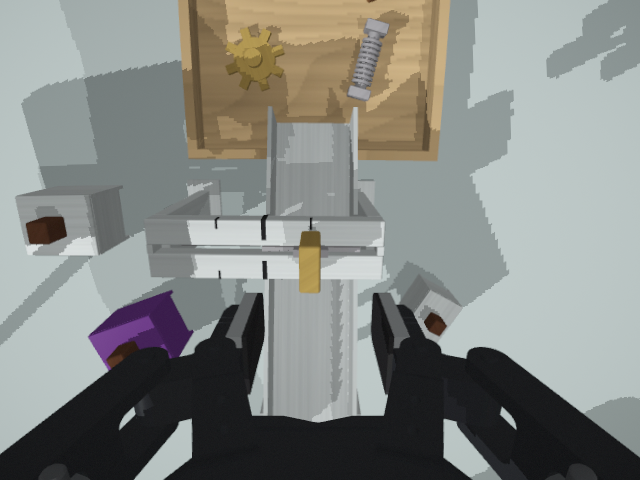

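Wrist view: the cover stands at (70,222), the tab top is at columns 299–320, and the half mark is at column 264. Everything sits about 3 px (2 mm) towards +y of the prediction, so I'll shift a little as I go down.

>>> drive_tool([
  [0,-0.07,0.5,0],
  [0,-0.07,1.0,0],
  [0,-0.07,1.5,0],
  [0,-0.07,1.8,0],
  [0,-0.07,1.95,0],
])

```text
time: 10.15
eef_pos: [0.5049, -0.0239, 0.1263]
ee_rot: [-0.0, 0.998, -0.062, -0.001]
wrist_force: [0.3, -0.6, -0.6]
finger_gap: 0.0448
```

>>> drive_tool([
  [0,0,0,0],
  [0,0,0,0],
  [0,0,0,0],
  [0,0,0,0],
  [0,0,0,0],
], jaw=2, squeeze=50)

```text
time: 10.65
eef_pos: [0.5061, -0.0239, 0.1281]
ee_rot: [-0.001, 0.998, -0.063, 0.001]
wrist_force: [0.2, 5.7, 1.6]
finger_gap: 0.0113
```

>>> drive_tool([
  [0,0,0,0],
  [0,0,0,0],
  [0,0,0,0],
])

```text
time: 10.95
eef_pos: [0.5061, -0.0239, 0.1281]
ee_rot: [-0.001, 0.998, -0.063, 0.001]
wrist_force: [0.2, 5.9, 2.3]
finger_gap: 0.0108
```

>>> drive_tool([
  [0,-0.1,0,0],
  [0,-0.25,0,0],
  [0,-0.4,0,0],
  [0,-0.55,0,0],
  [0,-0.65,0,0],
])

```text
time: 11.45
eef_pos: [0.5091, -0.0022, 0.1281]
ee_rot: [0.002, 0.998, -0.064, 0.0]
wrist_force: [-0.7, -6.6, 6.9]
finger_gap: 0.0112
```

>>> drive_tool([
  [0,-0.05,0,0],
  [0,-0.1,0,0],
  [0,-0.1,0,0],
  [0,-0.1,0,0],
  [0,-0.1,0,0],
])

```text
time: 11.95
eef_pos: [0.5095, 0.0012, 0.1281]
ee_rot: [0.002, 0.998, -0.065, 0.0]
wrist_force: [-1.2, -6.2, 5.8]
finger_gap: 0.011
```

Run:
```python
from h import *
p=np.load('p.npy');pp,M,s=pose();print(pp,s['wrist_force'],s['finger_gap'])
a=vision.get_image('scene')[:,:,::-1];b=vision.get_image('wrist')[:,:,::-1]
cv2.imwrite('pics/f_scene.png',a);cv2.imwrite('pics/f_wrist.png',b)
c=cv2.resize(a[160:280,310:470],(400,300),interpolation=cv2.INTER_CUBIC)
d=cv2.resize(b[180:420,160:480],(400,300),interpolation=cv2.INTER_CUBIC)
e=cv2.resize(vision.get_image('side')[150:300,200:400,::-1],(400,300),interpolation=cv2.INTER_CUBIC)
g=cv2.resize(a[80:440,100:580],(400,300))
cv2.imwrite('pics/f.png',np.vstack([np.hstack([c,d]),np.hstack([e,g])]))
for t in(25,30,35):print(t,(proj('scene',world(p,np.array([[14,t-6,155.5],[14,t+6,155.5],[14,t-6,121.5],[14,t+6,121.5]])/1e3))-[310,160]).dot(2.5).round(1).tolist(),
 (proj('side',world(p,np.array([[14,t-6,155.5],[14,t+6,155.5],[-14,t-6,121.5]])/1e3))-[200,150]).dot(2).round(1).tolist())
```

```text
[0.50951294 0.00117898 0.12810257] [-1.20982166 -6.15514559  5.7556379 ] 0.011038147407063112
25 [[92.2, 107.7], [107.8, 116.7], [89.4, 150.9], [104.5, 160.0]] [[151.5, 152.7], [152.4, 143.2], [120.1, 183.7]]
30 [[98.7, 111.4], [114.4, 120.6], [95.7, 154.7], [110.9, 163.9]] [[151.9, 148.7], [152.7, 139.3], [120.6, 179.7]]
35 [[105.2, 115.2], [121.0, 124.4], [102.0, 158.5], [117.4, 167.7]] [[152.2, 144.8], [153.1, 135.4], [121.1, 175.7]]
```

View pics/f.png

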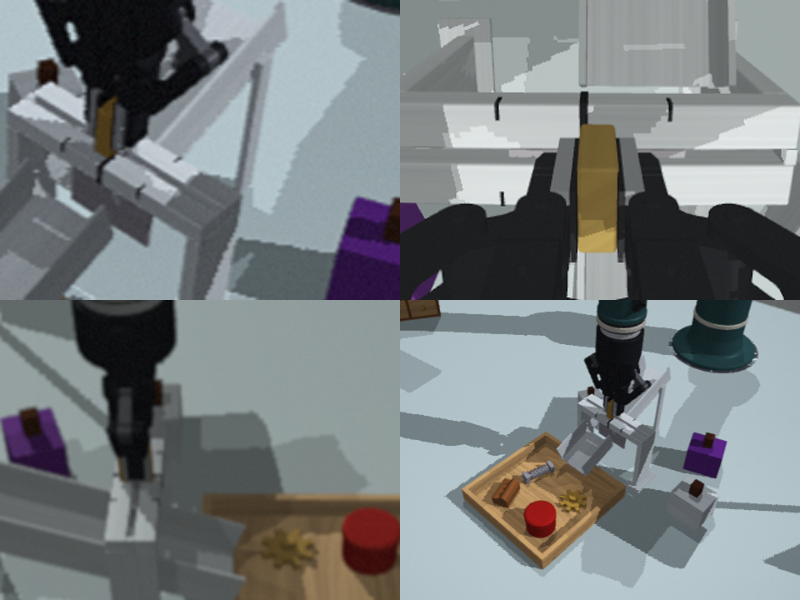

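Composite: in the wrist view (no parallax at this column) the tab centre is at column 597, the half mark at 584, and marks are 86 px per 30 mm apart. The gate is therefore about 4.5 mm short, and the 6.2 N force agrees. The cover stands upright at (693,505). Nudging on.

>>> drive_tool([
  [0,-0.04,0,0],
  [0,-0.08,0,0],
  [0,-0.11,0,0],
  [0,-0.11,0,0],
  [0,-0.11,0,0],
])

```text
time: 12.6
eef_pos: [0.5101, 0.0053, 0.1281]
ee_rot: [0.002, 0.998, -0.065, 0.0]
wrist_force: [-1.9, -7.1, 6.3]
finger_gap: 0.0114
```

Run:
```python
from h import *
p=np.load('p.npy');pp,M,s=pose();print(pp,s['wrist_force'],s['finger_gap'],s['time'])
b=vision.get_image('wrist')[:,:,::-1];cv2.imwrite('pics/f2.png',cv2.resize(b[240:390,230:390],(640,600),interpolation=cv2.INTER_CUBIC))
fs=[]
for i in range(6): vision.get_image('side');fs.append(sensors.observe()['wrist_force'])
print(np.mean(fs,0),np.std(fs,0))
```

```text
[0.51007782 0.00526358 0.12807768] [-1.94411416 -7.11819169  6.2515671 ] 0.01138875797710924 12.6
[-1.18810903 -7.28867826  6.71285856] [0.49910836 0.47878706 0.4870157 ]
```

View pics/f2.png

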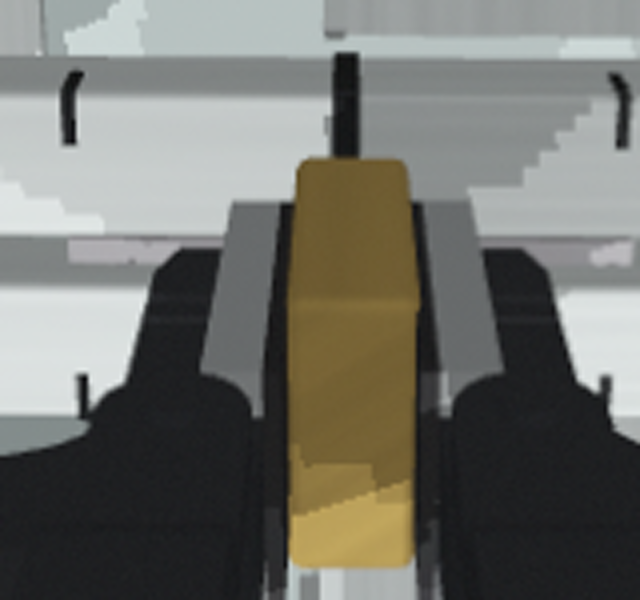

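The tab centre is at column 353, the half mark at 345, and the scale is 279 px per 30 mm, so the gate is at about 29 mm. The mean force of 7.3 N agrees with the 7.5 N spring force at half travel. Handing in.

```bash
python3 -c "
from cell import arm,sensors
print(arm.finish_job());s=sensors.observe();print(s['time'],s['eef_pos'],s['wrist_force'])"
```

```text
the job is handed in; nothing more can be done
None
the job is handed in; nothing more can be done
```

I lifted the large aluminium dust cover off the tab and set it upright on the bare table, about 0.2 m to the +y side. I then gripped the tab and slid the gate to the long middle mark. The job was handed in at about 13 s with the gripper still holding the gate.

- **Gate position:** the last wrist picture put the tab about 29 mm along its travel. The spring pulled with 7.3 N on average, and 7.5 N is expected at half travel. My first slide stopped about 4.5 mm short, so I corrected it before handing in.
- **Cover and tray:** the last scene picture, taken just before that correction, showed the cover upright and clear of the fingers, with the tray parts undisturbed.
- **Disagreement:** the reported tool position and my fitted chute position differed by about 2 to 3 mm along the rail, so I used the engraved marks for the final position.
- **Upward force:** a steady 6 to 7 N upward force showed on the wrist while holding the tab. I did not look into it.

The hand-in gave no verdict, and I could not read the sensors afterwards.

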